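# Swing the wet keycap round to the curing lamp

### The job

Cure the wet resin keycap: push with one fingertip on an arm of the four-armed turntable to swing the keycap round until it stands squarely in front of the middle of the lamp's window, and only then push the lamp's lever knob round from off to its middle mark. Nothing is to be picked up: the resin is still wet, so do not touch the keycap or the little round cabochon, keep both sitting in their saucers, and leave the other things on the counter where they stand.

Things in the scene. Friction and masses are not known exactly. Their poses are not given: they have to be found in the camera images.
- station: fixed curing station: grey deck, x -90 to 90 and y -195 to 145 mm, top 26 mm above the counter. Origin on the counter below the turntable's axis, z up; yaw up to 0.4 rad either way. At its +y end stands the white lamp head, x -40 to 40, y 110 to 145 mm, top 95 mm above the counter, its dark window with LEDs facing -y, towards the turntable. At its -y end is the lever knob.
- turntable_axis (a point): on the turntable's upright axis at the mid height of the arms, 48 mm above the counter. Hub of radius 14 mm, top 60 mm above the counter (pin on it to 64). Four equal arms at right angles: bars 12 mm wide, 42 to 54 mm above the counter, from the hub to a round saucer centred 75 mm from the axis. Free gap of 12 mm or more between arms and deck.
- turntable (a joint): turn in rad since the start (0 at the start), counter-clockwise from above positive. Read where the arms point from the saucers: each arm points from the axis to its saucer. At the start the keycap's arm is 0.9 to 3.14 rad from the lamp on either side. Turns either way through more than half a turn, no stop from -6.6 to 6.6; light friction (0.025 N m, 0.6 N at 45 mm); stays where left.
- lamp_spot (a point): the point where the keycap should stand, in front of the middle of the lamp window: 75 mm from the turntable's axis along station +y, 58 mm above the counter.
- saucer0 (a point): middle of the inner floor, 52 mm above the counter, of the saucer that holds the keycap. All saucers: outer radius 16.5 mm, inner radius 14 mm, rim 56 mm above the counter.
- saucer1 (a point): middle of the inner floor of the saucer that holds the cabochon, the next one counter-clockwise from above.
- saucer2 (a point): middle of the inner floor of the empty saucer opposite the keycap.
- saucer3 (a point): middle of the inner floor of the empty saucer opposite the cabochon.
- keycap_center (a point): centre of the wet amber resin keycap, a square block 18 by 18 mm at the foot tapering to 13 mm at the top, 12 mm high, standing loose in its saucer; 11 to 17 g.
- cabochon_center (a point): centre of the wet amber cabochon, a round dome 12 mm across and 5 mm high, much smaller than the keycap, lying loose in its saucer; 10 g.
- knob_axis (a point): on the upright axis of the lever knob, 44 mm above the counter, 125 mm from the turntable's axis along station -y. Black boss of radius 14 mm, 28 to 54 mm above the counter. Three white marks lie on the deck 60 mm from the axis, in the station's frame at -30 (off), -90 (middle, straight away from the turntable) and -150 degrees (full).
- lever_tip (a point): outer end of the knob's one lever at its mid height, 52 mm from the knob's axis. The lever is a bar 9 mm wide, 36 to 52 mm above the counter; 10 mm free below it.
- lamp_knob (a joint): turn of the lever knob in rad, clockwise from above positive: 0 at the off mark (a stop), 1.047 at the middle mark, 2.094 at full (a stop). In the station's frame the lever points at -30 degrees minus this value. Starts from 0 to 0.3. Friction about 0.04 N m, 1 N at the lever; stays where left.
- funnel: green silicone funnel standing mouth down, 64 mm across and 55 mm high, on the counter beyond the deck; origin at the middle of its underside.
- mixing_cup: small white plastic cup 42 mm across and 42 mm high on the robot's side of the deck; origin at the middle of its underside.
- resin_bottle: amber bottle 42 mm across and 90 mm high beyond the deck; origin at the middle of its underside.
- tweezers: steel tweezers 130 mm long, 3 mm thick, lying on the counter on the robot's side of the deck; origin near their middle, x towards the tips.
- bowl: stainless steel bowl 130 mm across and 50 mm high, to the left; origin at the middle of its underside.
- clear_box: clear plastic box 90 by 120 by 40 mm with a hinged clear lid (shut), fixed on the counter to the right; origin at the middle of its underside.

How it is judged:
By the outcome, as a careful person would: the job done as asked, in the order asked, and still so for the second after the job is handed in, with the robot touching nothing.
It also fails if it takes over 56 s, if anything falls off the work surface, if the arm or the gripper's body presses on something with over 40 N, if the wrist force passes 120 N, or if a joint passes its speed limit or range.

### The arm

A 6-joint arm with a two-finger parallel gripper is mounted at the origin on the work surface. World frame = base frame: x ahead of the robot, y to its left, z up, the work surface at z = 0. Lengths are in m, angles in rad, forces in N, time in s.
With the tool pointing down it reaches from about 0.35 to 0.85 m from the base axis. Payload 8.1 kg.
Tool frame: the origin (TCP) lies at the very end of the fingers, on their centre line; the grasp point (between the pads) lies 19 mm behind it; x points along the fingers, y is the direction in which the jaws open and shut, and the axes are right-handed (so a half turn about x gives the same grasp; the last joint's range is limited). The gripper opens to 93 mm and grips with 3 to 60 N. Pads are 15 mm wide; open, the fingers measure 128 mm over their backs; the gripper's body (75 mm by 188 mm) begins 65 mm behind the grasp point.
Start: joints at [1.073, 0.13, 1.488, -0, 1.523, -0.085], TCP at [0.241, 0.55, 0.219] pointing down, gripper open.
Joint ranges: [-2.96, 2.96], [-0.89, 2.26], [0.02, 2.5], [-1.34, 4.48], [0, 2.73], [-2.66, 2.66]. Speed limits (rad/s): [2.39, 2.39, 2.79, 3.14, 3.14, 3.14].

### API

Orientations are given as a rotation vector (axis times angle).
In Python, from plant import * gives the robot as it stands. The module is installed in compiled form; this text tells all that it offers.
- The arm moves only by the tool apply_moves, never from a script. Its argument "series" is a list of rows, each an object with "jaw": the gripper's target within -1 to 1 (shut at 1, half-way at 0, fully open at -1); "linear": the shift along the tool's x, y, z normalised to -1 to 1, where 1 is 0.6 m, a list of three; "roll": the turn about the tool's x normalised to -1 to 1, where 1 is 30 degrees. A call has 1 to 20 rows; each row is the pose to reach, as a shift and turn from the pose measured when the call began, along the tool's axes at that moment; what a row does not reach only later rows make up. A row lasts 1/8 s, in which the tool goes at most 62.5 mm and 10.7 degrees, less where a joint would pass 70% of its speed; a pose out of reach is approached as far as the arm can. A call with a number of a shift or a turn outside -1 to 1 is refused whole. A call with a gripper value outside its range is refused whole. The fingers move at their own pace and stop on an object; "force" is the grip in N (left out, the last holds). Time passes only in rows, so rows that repeat a pose let the fingers close. It gives the time, the measured TCP pose, the force and the opening at its end, in the units of the state.
- read_state(): the state, without advancing time (a new reading comes with each control period).
- read_camera(name): name is "scene" or "top" or "wrist"; returns a dict with "pixels" (480x640x3 uint8, blue, green, red), "intrinsics" (3x3 intrinsics, pixels), "rvec" (rotation vector, rad) and "tvec" (3), from world to camera coordinates, as OpenCV has them; the wrist camera has in their place "tool_from_camera" (4x4, takes a point from camera to tool coordinates, whose origin is the TCP and whose axes are the tool frame's). Camera axes: x right, y down, z forward; pixel columns grow to the right and rows downward; lengths in m; the calibration is good to about 2 mm. A picture is of the moment at which its call begins: read the wrist's pose just before it. There is no depth.
- close_job(): hands the job in, once; it reports no verdict.
The state is a dict: "t": time; "q": joint angles; "dq": joint speeds; "joint_torque": joint torques, N m; "tool_pos": TCP position; "orientation": TCP orientation; "force": force on the tool from outside, world axes, zero at the start; "wrist_torque": the same for the moment, N m; "opening": finger opening in m.
Only numpy, scipy, OpenCV 4.12 (cv2) and the standard library are available. Lean on these libraries where they do the work, as an engineer would, in place of code of your own. Each camera call takes 0.05 s, during which the arm holds its last target. There are 200 camera calls.

## Working session

There is one attempt and no reset: what is moved stays moved. The work goes in short steps, Python scripts to look and compute and a tool call to move; the robot and the scene stay as the last step left them, time stands still between calls to the robot, and variables do not carry over. Pictures are saved under pics/ and viewed, about 8 in all and at most 12, crops included, and the job is handed in when it is done.

Besides the shell and the picture viewer there is one more tool, called after "Request:" as name(argument=value, ...) on one line, values as JSON. apply_moves: Moves the arm, as the interface text tells. Its arguments: {"type":"object","properties":{"series":{"type":"array"},"force":{"type":"number"}},"required":["series"]}

```bash
mkdir -p pics; cat > h.py <<'E'
from plant import *
import numpy as np, cv2
def shot(n,f):
    c=read_camera(n); cv2.imwrite('pics/'+f,c['pixels']); return c
E
python3 - <<'E'
from h import *
s=read_state();print(s)
for n in('top','scene'):
    c=shot(n,n+'1.png')
    np.savez(n+'.npz',K=c['intrinsics'],r=c['rvec'],t=c['tvec'])
    print(n,c['intrinsics'],c['rvec'],c['tvec'])
E
```

```text
{'t': 0.0, 'q': array([ 1.07258761e+00,  1.31131821e-01,  1.48925589e+00, -9.43471881e-06,
        1.52294896e+00, -8.54305013e-02]), 'dq': array([-9.37968493e-04, -3.50452329e-05, -4.29618656e-04, -6.77451293e-04,
        1.62624610e-04,  3.02979594e-04]), 'joint_torque': array([ 1.80413295e-03, -5.59845793e+01, -4.91762567e+01,  7.67768710e-02,
        3.52084986e-02, -2.16547205e-04]), 'tool_pos': array([0.2404341 , 0.54913013, 0.21761778]), 'orientation': array([ 0.32247817,  1.54693205, -0.32512164]), 'force': array([-0.15073865, -0.40175234,  0.12076801]), 'wrist_torque': array([-0.00296293, -0.01506951,  0.007945  ]), 'opening': 0.09315651010960194}
top [[594.45517891   0.         313.57099006]
 [  0.         594.45517891 236.62535793]
 [  0.           0.           1.        ]] [ 2.19237273 -2.15864706  0.09326988] [0.00559336 0.59774353 1.31946299]
scene [[492.24082616   0.         323.52538886]
 [  0.         492.24082616 238.98722068]
 [  0.           0.           1.        ]] [ 1.57533804  1.79357942 -0.86578031] [ 0.03711866 -0.3194409   1.81897166]
```

View pics/top1.png

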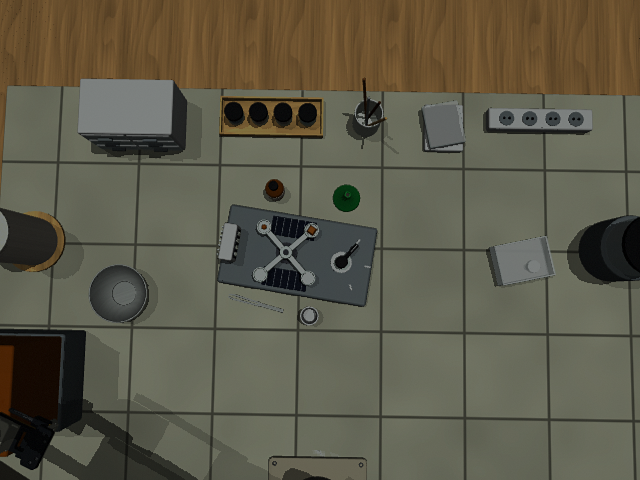

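View pics/scene1.png

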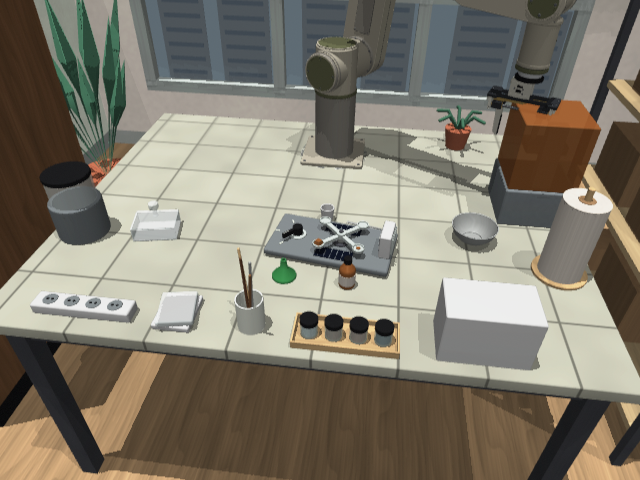

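```bash
cat >> h.py <<'E'
def ray(n,uv,z):
    d=np.load(n+'.npz');R=cv2.Rodrigues(d['r'])[0];C=-R.T@d['t'].ravel()
    v=R.T@np.linalg.inv(d['K'])@np.array([*uv,1.]);return C+v*(z-C[2])/v[2]
def proj(n,P):
    d=np.load(n+'.npz');return cv2.projectPoints(np.array(P,float).reshape(-1,1,3),d['r'],d['t'],d['K'],None)[0].reshape(-1,2)
E
python3 - <<'E'
from h import *
im=cv2.imread('pics/top1.png')[170:340,205:395]
cv2.imwrite('pics/crop1.png',cv2.resize(im,None,fx=4,fy=3.5294117*4/3.5294117,interpolation=cv2.INTER_CUBIC)[:600])
for nm,uv,z in [('hub',(286,253),.064),('cab',(264,227),.056),('key',(312,230),.056),('s2',(260,275),.056),('s3',(308,279),.056),('knob',(342,263),.054),('tip',(357,242),.052),('d1',(232,205),.026),('d2',(377,229),.026),('d3',(366,306),.026),('d4',(218,280),.026),('cup',(309,316),.042),('funnel',(347,197),.03),('bottle',(274,190),.09)]:
    print(nm,ray('top',uv,z).round(4))
E
```

```text
hub [0.5573 0.0747 0.064 ]
cab [0.6147 0.125  0.056 ]
key [0.6096 0.0185 0.056 ]
s2 [0.5084 0.1314 0.056 ]
s3 [0.5012 0.0256 0.056 ]
knob [ 0.5377 -0.0489  0.054 ]
tip [ 0.5848 -0.0817  0.052 ]
d1 [0.667  0.2016 0.026 ]
d2 [ 0.6172 -0.1286  0.026 ]
d3 [ 0.4434 -0.105   0.026 ]
d4 [0.4963 0.2284 0.026 ]
cup [0.4199 0.0222 0.042 ]
funnel [ 0.6887 -0.0596  0.03  ]
bottle [0.6923 0.1022 0.09  ]
```

View pics/crop1.png

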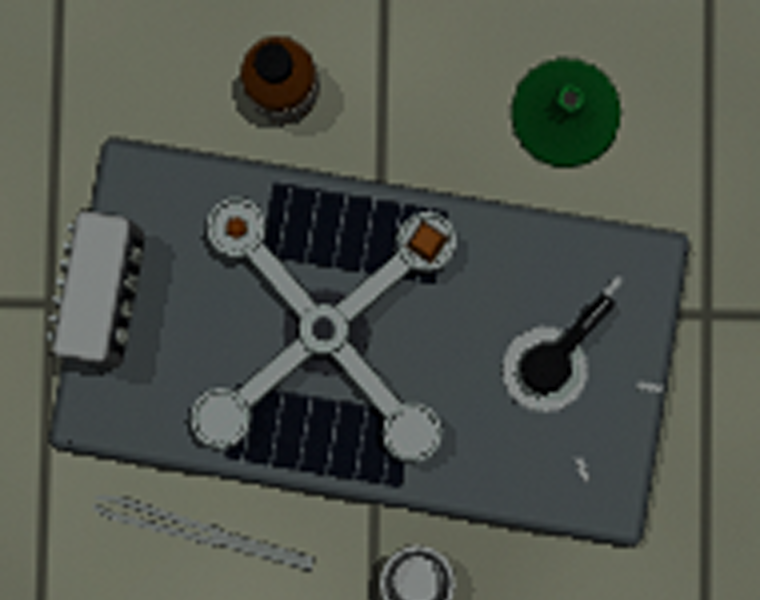

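```bash
python3 - <<'E'
from h import *
for z in(0,.1,.2,.25):
    print(z,ray('top',(85,332),z).round(3),ray('top',(80,420),z).round(3),ray('scene',(508,106),z).round(3),ray('scene',(590,212),z).round(3))
print(proj('top',[.2404,.549,.2176]),proj('scene',[.2404,.549,.2176]))
R=cv2.Rodrigues(read_state()['orientation'])[0];print(R.round(4))
p=read_state()['tool_pos'];c=(np.array([.559,.074]))
o=[(u+205*0) for u in ()]
g=lambda u,v,z:ray('top',(205+u/4,170+v/4),z)
hub=g(323,328,.062);cab=g(237,227,.055);key=g(428,239,.056);s2=g(219,417,.056);s3=g(412,433,.056);kn=g(547,368,.054);tip=g(609,294,.052)
print(hub,np.mean([cab,key,s2,s3],0),kn,tip)
st=(hub-kn)[:2];print('ydir from knob',np.arctan2(*st[::-1]),np.hypot(*st))
for a,b in((key,s2),(cab,s3)):
    v=(a-b)[:2];print(np.arctan2(v[1],v[0]),np.hypot(*v))
v=(tip-kn)[:2];print('lever',np.arctan2(v[1],v[0]),np.hypot(*v))
for m in((612,287),(650,386),(582,468)):
    v=(g(*m,.026)-kn)[:2];print('mark',np.arctan2(v[1],v[0]),np.hypot(*v))
E
```

```text
0 [0.374 0.532 0.   ] [0.178 0.534 0.   ] [-0.551  0.721  0.   ] [0.27  0.832 0.   ]
0.1 [0.382 0.494 0.1  ] [0.2   0.495 0.1  ] [-0.297  0.655  0.1  ] [0.428 0.753 0.1  ]
0.2 [0.389 0.456 0.2  ] [0.222 0.457 0.2  ] [-0.044  0.589  0.2  ] [0.586 0.674 0.2  ]
0.25 [0.393 0.437 0.25 ] [0.233 0.438 0.25 ] [0.082 0.555 0.25 ] [0.665 0.634 0.25 ]
[[ 28.35068984 411.37658674]] [[512.36170126 137.522583  ]]
[[-8.000e-04  4.012e-01  9.160e-01]
 [-1.500e-03  9.160e-01 -4.012e-01]
 [-1.000e+00 -1.700e-03 -2.000e-04]]
[0.55956866 0.07539098 0.062     ] [0.55960637 0.07514839 0.05575   ] [ 0.53985712 -0.04831673  0.054     ] [ 0.58151254 -0.08230867  0.052     ]
ydir from knob 1.4127850076524533 0.12526827541591035
-0.8473459816584187 0.15137768290031958
0.7213515192096257 0.1498115564635414
lever -0.6844373224278388 0.053764543274604386
mark -0.6666264181155908 0.060648878509558794
mark -1.7039953495319262 0.05994448107935168
mark -2.7653250410514074 0.05870271251342496
```

Request:
apply_moves(series=[{"jaw":1,"linear":[-0.1,0,0],"roll":0},{"jaw":1,"linear":[-0.2,0,0],"roll":0},{"jaw":1,"linear":[-0.2,-0.06,0.08],"roll":0},{"jaw":1,"linear":[-0.2,-0.12,0.16],"roll":0},{"jaw":1,"linear":[-0.2,-0.18,0.24],"roll":0},{"jaw":1,"linear":[-0.2,-0.24,0.32],"roll":0},{"jaw":1,"linear":[-0.2,-0.3,0.4],"roll":0},{"jaw":1,"linear":[-0.2,-0.36,0.48],"roll":0},{"jaw":1,"linear":[-0.2,-0.42,0.56],"roll":0},{"jaw":1,"linear":[-0.2,-0.48,0.64],"roll":0},{"jaw":1,"linear":[-0.2,-0.538,0.7265],"roll":0},{"jaw":1,"linear":[-0.2,-0.538,0.7265],"roll":0},{"jaw":1,"linear":[-0.1,-0.538,0.7265],"roll":0},{"jaw":1,"linear":[0,-0.538,0.7265],"roll":0},{"jaw":1,"linear":[0.08,-0.538,0.7265],"roll":0},{"jaw":1,"linear":[0.146,-0.538,0.7265],"roll":0},{"jaw":1,"linear":[0.146,-0.538,0.7265],"roll":0},{"jaw":1,"linear":[0.146,-0.538,0.7265],"roll":0}], force=20)

```text
t: 2.35
tool_pos: [0.5109, 0.0791, 0.1324]
orientation: [0.322, 1.545, -0.324]
force: [-0.4, -0.3, 1.0]
opening: 0.0005
```

```bash
python3 - <<'E'
from h import *
s=read_state();print(s['t'],s['tool_pos'],s['orientation'],s['force'],s['opening'],s['q'])
c=shot('wrist','w1.png');print(c['intrinsics'],c['tool_from_camera'])
E
```

```text
2.35 [0.51085808 0.0790968  0.13236367] [ 0.32247963  1.54536568 -0.32396765] [-0.44510786 -0.28974464  0.97587423] 0.0004628076284625388 [ 5.52902558e-02 -3.73228613e-02  1.82098634e+00 -1.23391654e-03
  1.35706660e+00 -1.10311047e+00]
[[361.6582661    0.         316.9422272 ]
 [  0.         361.6582661  243.77027795]
 [  0.           0.           1.        ]] [[ 6.93537277e-04 -2.98378501e-01  9.54447374e-01 -1.66436299e-01]
 [ 9.99999737e-01  4.11615130e-04 -5.97958572e-04 -1.40196713e-04]
 [-2.14446998e-04  9.54447537e-01  2.98378708e-01 -8.45658989e-02]
 [ 0.00000000e+00  0.00000000e+00  0.00000000e+00  1.00000000e+00]]
```

View pics/w1.png

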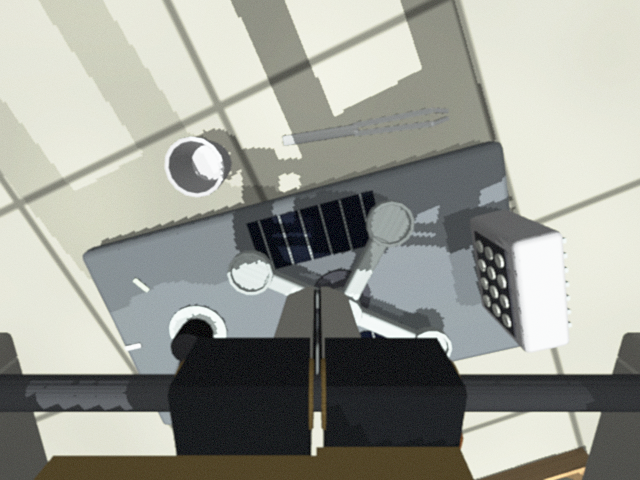

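Request:
apply_moves(series=[{"jaw":1,"linear":[0.05,0,0],"roll":0},{"jaw":1,"linear":[0.1,0,0],"roll":0},{"jaw":1,"linear":[0.14,0,0],"roll":0},{"jaw":1,"linear":[0.157,0,0],"roll":0},{"jaw":1,"linear":[0.157,0,0],"roll":0},{"jaw":1,"linear":[0.157,0,0],"roll":0}])

```text
t: 3.15
tool_pos: [0.5131, 0.079, 0.0406]
orientation: [0.323, 1.541, -0.323]
force: [-0.1, 1.2, -0.9]
opening: 0.0004
```

```bash
cat >> h.py <<'E'
AX=np.array([.5596,.0753]);ST=1.42
def tool(p,z=None):
    "normalised linear from current pose to world p"
    s=read_state();R=cv2.Rodrigues(s['orientation'])[0]
    P=np.array([*p,s['tool_pos'][2] if z is None else z]);return (R.T@(P-s['tool_pos'])/.6).round(4)
def armpt(phi,a,d):
    return AX+a*np.array([np.cos(phi),np.sin(phi)])-d*np.array([-np.sin(phi),np.cos(phi)])
E
python3 - <<'E'
from h import *
s=read_state();print(s['t'],s['tool_pos'],s['force'])
print(tool(armpt(-2.419,.035,.030)))
for t in np.arange(0,1.91,.1): print(round(t,2),tool(armpt(-2.419+t,.035,.02),.038).tolist())
E
```

```text
3.15 [0.51313962 0.07896924 0.04060631] [-0.08454275  1.22865587 -0.87691196]
[ 0.     -0.0063  0.0034]
0.0 [0.0044, -0.0134, 0.0185]
0.1 [0.0044, -0.0187, 0.0227]
0.2 [0.0045, -0.0235, 0.0273]
0.3 [0.0045, -0.0279, 0.0324]
0.4 [0.0045, -0.0317, 0.038]
0.5 [0.0045, -0.0349, 0.0438]
0.6 [0.0046, -0.0376, 0.05]
0.7 [0.0046, -0.0396, 0.0564]
0.8 [0.0046, -0.041, 0.063]
0.9 [0.0047, -0.0417, 0.0697]
1.0 [0.0047, -0.0417, 0.0764]
1.1 [0.0047, -0.0411, 0.0831]
1.2 [0.0048, -0.0398, 0.0897]
1.3 [0.0048, -0.0378, 0.0961]
1.4 [0.0048, -0.0352, 0.1023]
1.5 [0.0049, -0.032, 0.1082]
1.6 [0.0049, -0.0283, 0.1138]
1.7 [0.0049, -0.024, 0.1189]
1.8 [0.005, -0.0192, 0.1236]
1.9 [0.005, -0.0139, 0.1278]
```

Request:
apply_moves(series=[{"jaw":1,"linear":[0.004,-0.006,0.0035],"roll":0},{"jaw":1,"linear":[0.0044,-0.0134,0.0185],"roll":0},{"jaw":1,"linear":[0.0044,-0.0187,0.0227],"roll":0},{"jaw":1,"linear":[0.0045,-0.0235,0.0273],"roll":0},{"jaw":1,"linear":[0.0045,-0.0279,0.0324],"roll":0},{"jaw":1,"linear":[0.0045,-0.0317,0.038],"roll":0},{"jaw":1,"linear":[0.0045,-0.0349,0.0438],"roll":0},{"jaw":1,"linear":[0.0046,-0.0376,0.05],"roll":0},{"jaw":1,"linear":[0.0046,-0.0396,0.0564],"roll":0},{"jaw":1,"linear":[0.0046,-0.041,0.063],"roll":0},{"jaw":1,"linear":[0.0047,-0.0417,0.0697],"roll":0},{"jaw":1,"linear":[0.0047,-0.0417,0.0764],"roll":0},{"jaw":1,"linear":[0.0047,-0.0411,0.0831],"roll":0},{"jaw":1,"linear":[0.0048,-0.0398,0.0897],"roll":0},{"jaw":1,"linear":[0.0048,-0.0378,0.0961],"roll":0},{"jaw":1,"linear":[0.0048,-0.0352,0.1023],"roll":0},{"jaw":1,"linear":[0.0049,-0.032,0.1082],"roll":0},{"jaw":1,"linear":[0.0049,-0.0283,0.1138],"roll":0},{"jaw":1,"linear":[0.0049,-0.024,0.1189],"roll":0},{"jaw":1,"linear":[0.0049,-0.024,0.1189],"roll":0}])

```text
t: 5.65
tool_pos: [0.5732, 0.0373, 0.0381]
orientation: [0.323, 1.541, -0.323]
force: [-0.1, 0.2, 0.5]
opening: 0.0005
```

```bash
python3 - <<'E'
from h import *
s=read_state();print(s['t'],s['tool_pos'],s['force'])
c=shot('top','t2.png');w=shot('wrist','w2.png')
im=cv2.resize(c['pixels'][170:320,205:395],None,fx=3,fy=3,interpolation=cv2.INTER_CUBIC)
cv2.imwrite('pics/crop2.png',np.hstack([cv2.resize(im,(380,300)),cv2.resize(w['pixels'],(400,300))]))
E
```

```text
5.65 [0.57323375 0.03733576 0.03814658] [-0.12105222  0.24504919  0.48983259]
```

View pics/crop2.png

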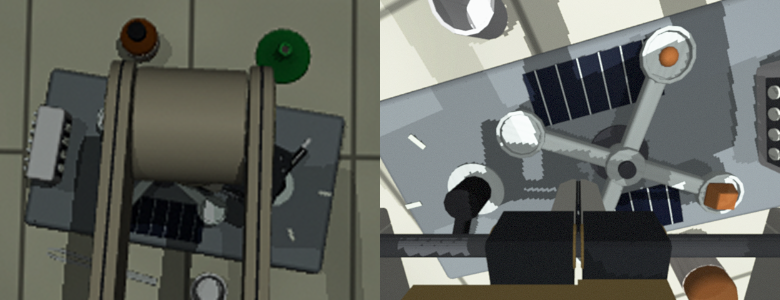

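```bash
cat >> h.py <<'E'
Kw=np.array([[361.658,0,316.942],[0,361.658,243.770],[0,0,1]])
Tw=np.array([[6.935e-4,-.298378501,.954447374,-.166436299],[1,4.1e-4,-6e-4,-1.4e-4],[-2.1e-4,.954447537,.298378708,-.0845659],[0,0,0,1]])
def wray(uv,z,s=None):
    s=s or read_state();R=cv2.Rodrigues(s['orientation'])[0]
    C=s['tool_pos']+R@Tw[:3,3];v=R@Tw[:3,:3]@np.linalg.inv(Kw)@np.array([*uv,1.]);return C+v*(z-C[2])/v[2]
E
python3 - <<'E'
from h import *
H=wray((395,269),.062)
P=[wray(u,.056) for u in((461,88),(222,210),(546,310))]
print(H,P)
for p in P:
    for c in (AX,H[:2]): 
        v=p[:2]-c;print(np.arctan2(v[1],v[0]).round(3),np.hypot(*v).round(4))
im=cv2.imread('pics/w2.png')[60:360,190:590];cv2.imwrite('pics/crop3.png',cv2.resize(im,None,fx=2,fy=2))
E
```

```text
[0.55934111 0.07881353 0.062     ] [array([0.50287438, 0.12698349, 0.056     ]), array([0.50826156, 0.02199186, 0.056     ]), array([0.60863142, 0.13545689, 0.056     ])]
2.403 0.0767
2.435 0.0742
-2.337 0.074
-2.303 0.0764
0.887 0.0776
0.855 0.0751
```

View pics/crop3.png

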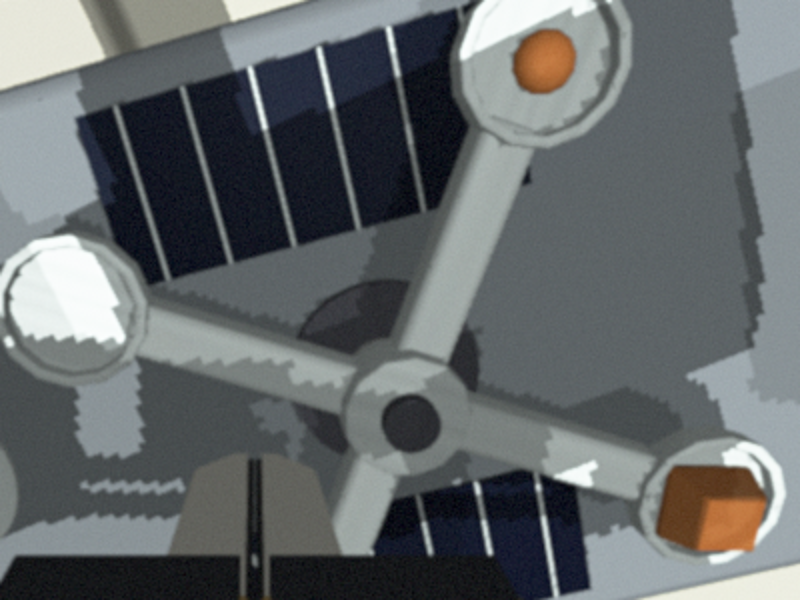

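```bash
python3 - <<'E'
from h import *
print(proj)
for t in (1.78,1.86,1.94,2.02,2.1,2.15): print(round(t,2),tool(armpt(-2.419+t,.035,.02),.038).tolist())
E
```

```text
<function proj at 0x7f196fc01b20>
1.78 [0.0002, 0.0036, 0.0037]
1.86 [0.0002, 0.0077, 0.0072]
1.94 [0.0002, 0.0121, 0.0103]
2.02 [0.0002, 0.0167, 0.0131]
2.1 [0.0002, 0.0215, 0.0155]
2.15 [0.0003, 0.0246, 0.0168]
```

Request:
apply_moves(series=[{"jaw":1,"linear":[0,0.0036,0.0037],"roll":0},{"jaw":1,"linear":[0,0.0077,0.0072],"roll":0},{"jaw":1,"linear":[0,0.0121,0.0103],"roll":0},{"jaw":1,"linear":[0,0.0167,0.0131],"roll":0},{"jaw":1,"linear":[0,0.0215,0.0155],"roll":0},{"jaw":1,"linear":[0,0.0246,0.0168],"roll":0},{"jaw":1,"linear":[0,0.0246,0.0168],"roll":0},{"jaw":1,"linear":[0,0.0246,0.0168],"roll":0}])

```text
t: 6.75
tool_pos: [0.5881, 0.0468, 0.0382]
orientation: [0.323, 1.541, -0.323]
force: [-0.5, 0.7, 0.2]
opening: 0.0006
```

```bash
python3 - <<'E'
from h import *
s=read_state();print(s['t'],s['tool_pos'],s['force'])
w=shot('wrist','w3.png');cv2.imwrite('pics/crop4.png',cv2.resize(w['pixels'][30:330,180:580],None,fx=2,fy=2))
E
```

```text
6.75 [0.58814859 0.04681905 0.03822162] [-0.54578452  0.72577585  0.23660757]
```

View pics/crop4.png

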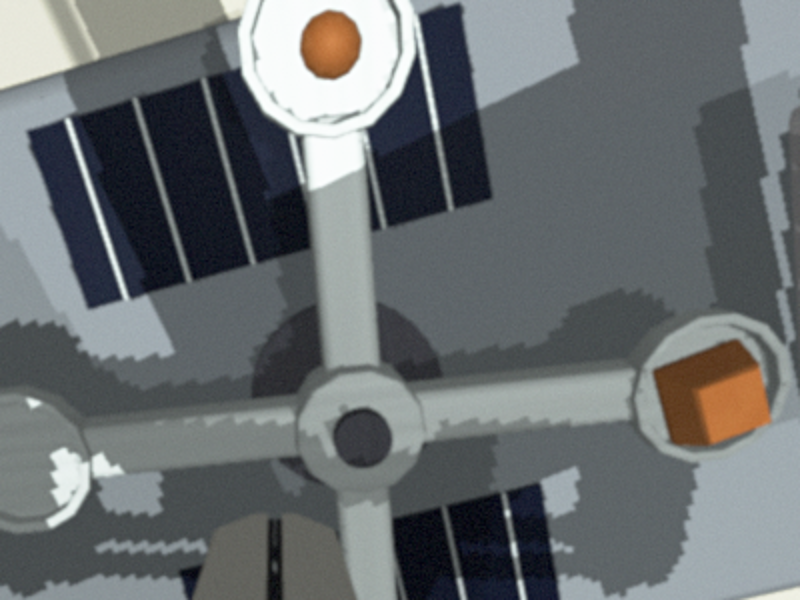

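```bash
python3 - <<'E'
from h import *
f=lambda u,v,z:wray((u/2+180,v/2+30),z)[:2]
A=lambda v:round(float(np.arctan2(v[1],v[0])),4)
k,s2,cab,hub=f(708,388,.056),f(18,460,.056),f(328,52,.056),f(362,437,.064)
print(hub,(k+s2)/2,'key-s2',A(k-s2),'key-hub',A(k-hub),'cab-hub -90',A(cab-hub)-np.pi/2,'cab-mid',A(cab-(k+s2)/2)-np.pi/2, np.hypot(*(k-s2)))
for e in((88,308,491,197),(30,130,460,5),(0,90,240,18)): print('panel y',A(f(*e[2:],.027)-f(*e[:2],.027)))
for e in((127,298,68,120),(253,264,204,80),(451,210,417,25)): print('stripe',A(f(*e[2:],.027)-f(*e[:2],.027))-np.pi/2)
E
```

```text
[0.55968024 0.07856423] [0.55954078 0.07862134] key-s2 1.2679 key-hub 1.2699 cab-hub -90 1.2693036732051035 cab-mid 1.2695036732051035 0.14847547549655238
panel y 1.4214
panel y 1.4156
panel y 1.4187
stripe 1.4245036732051033
stripe 1.4162036732051035
stripe 1.4190036732051032
```

```bash
python3 - <<'E'
from h import *
c=np.array([.5597,.0775]);p=read_state()['tool_pos'][:2]-c
for t in(.05,.1,.15): print(tool(c+[p[0]*np.cos(t)-p[1]*np.sin(t),p[0]*np.sin(t)+p[1]*np.cos(t)]),-t/np.radians(30))
E
```

```text
[0.     0.0032 0.0013] -0.09549296585513722
[0.     0.0065 0.0025] -0.19098593171027445
[0.     0.0099 0.0035] -0.2864788975654116
```

Request:
apply_moves(series=[{"jaw":1,"linear":[0,0.0032,0.0013],"roll":-0.095},{"jaw":1,"linear":[0,0.0065,0.0025],"roll":-0.19},{"jaw":1,"linear":[0,0.0099,0.0035],"roll":-0.286},{"jaw":1,"linear":[0,0.0099,0.0035],"roll":-0.286},{"jaw":1,"linear":[0,0.0099,0.0035],"roll":-0.286}])

```text
t: 7.42
tool_pos: [0.5924, 0.0513, 0.0383]
orientation: [0.207, 1.555, -0.207]
force: [0.8, -0.9, -0.2]
opening: 0.0007
```

```bash
python3 - <<'E'
from h import *
s=read_state();print(s['t'],s['tool_pos'],s['force'],s['orientation'])
w=shot('wrist','w4.png');cv2.imwrite('pics/crop5.png',cv2.resize(w['pixels'][30:330,180:580],None,fx=2,fy=2))
E
```

```text
7.425 [0.59239949 0.05131234 0.03829129] [ 0.76007089 -0.87466227 -0.19342148] [ 0.20665804  1.55504329 -0.20689135]
```

View pics/crop5.png

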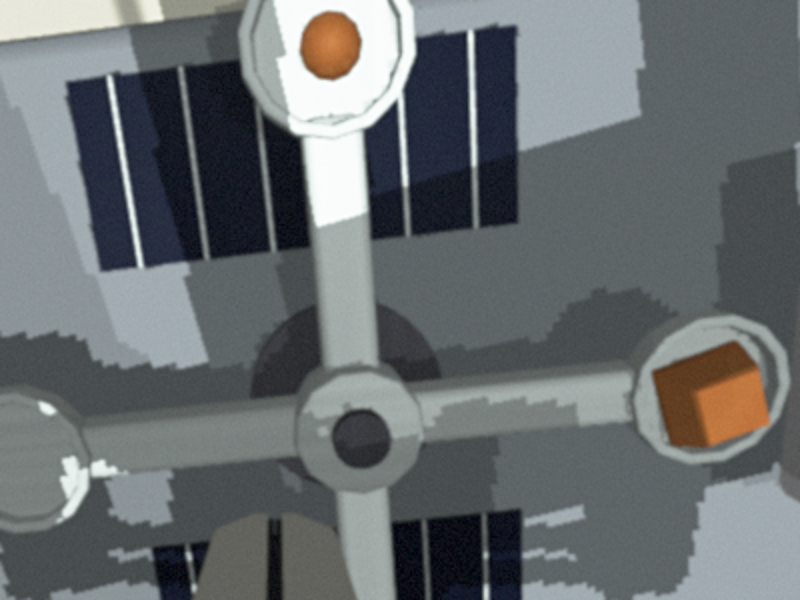

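```bash
python3 - <<'E'
from h import *
f=lambda u,v,z:wray((u/2+180,v/2+30),z)[:2]
A=lambda v:round(float(np.arctan2(v[1],v[0])),4)
k,s2,cab,hub=f(708,389,.056),f(17,461,.056),f(328,52,.056),f(361,438,.064)
print('key-s2',A(k-s2),'key-hub',A(k-hub),'cab-hub',A(cab-hub)-np.pi/2)
for e in((100,271,518,222),(67,82,518,26)): print('panel',A(f(*e[2:],.027)-f(*e[:2],.027)))
for e in((141,266,110,75),(274,250,258,95),(476,227,471,30)): print('stripe',A(f(*e[2:],.027)-f(*e[:2],.027))-np.pi/2)
# next: retreat dir from arm, clockwise by .2 rad
c=np.array([.5597,.0775]);p=read_state()['tool_pos'][:2]-c
t=-.25;print(tool(c+[p[0]*np.cos(t)-p[1]*np.sin(t),p[0]*np.sin(t)+p[1]*np.cos(t)]))
# knob: axis, lever
kn=c-.125*np.array([np.cos(1.42),np.sin(1.42)]);print(kn)
E
```

```text
key-s2 1.4168 key-hub 1.4185 cab-hub 1.4151036732051034
panel 1.4212
panel 1.419
stripe 1.4169036732051032
stripe 1.4132036732051034
stripe 1.4183036732051035
[-0.0001 -0.015  -0.0089]
[ 0.54092182 -0.04608147]
```

Request:
apply_moves(series=[{"jaw":1,"linear":[0,-0.008,-0.005],"roll":0},{"jaw":1,"linear":[0,-0.015,-0.009],"roll":0},{"jaw":1,"linear":[0,-0.015,-0.009],"roll":0},{"jaw":1,"linear":[-0.06,-0.015,-0.009],"roll":0},{"jaw":1,"linear":[-0.12,-0.015,-0.009],"roll":0},{"jaw":1,"linear":[-0.133,-0.015,-0.009],"roll":0},{"jaw":1,"linear":[-0.133,-0.08,0.015],"roll":0},{"jaw":1,"linear":[-0.133,-0.14,0.03],"roll":0},{"jaw":1,"linear":[-0.133,-0.1667,0.0378],"roll":0},{"jaw":1,"linear":[-0.133,-0.1667,0.0378],"roll":0},{"jaw":1,"linear":[-0.08,-0.1667,0.0378],"roll":0},{"jaw":1,"linear":[-0.03,-0.1667,0.0378],"roll":0},{"jaw":1,"linear":[0,-0.1667,0.0378],"roll":0},{"jaw":1,"linear":[0,-0.1667,0.0378],"roll":0},{"jaw":1,"linear":[0,-0.1667,0.0378],"roll":0}])

```text
t: 9.35
tool_pos: [0.5892, -0.0509, 0.0395]
orientation: [0.206, 1.554, -0.206]
force: [-0.0, 0.7, -0.4]
opening: 0.0008
```

```bash
cat >> h.py <<'E'
KN=np.array([.5403,-.0465])
def lev(phi,a,d):
    return KN+a*np.array([np.cos(phi),np.sin(phi)])+d*np.array([-np.sin(phi),np.cos(phi)])
E
python3 - <<'E'
from h import *
s=read_state();print(s['t'],s['tool_pos'],s['force'],s['q'])
shot('wrist','w5.png')
print(tool(lev(-.69,.04,.017),.038))
for t in np.arange(0.1,.51,.1): print(round(t,2),tool(lev(-.69-t,.04,.017),.038),t/np.radians(30))
E
```

```text
9.35 [ 0.58916988 -0.05089957  0.03952581] [-0.03784913  0.66725301 -0.35139849] [-1.72983609e-01  2.54889844e-01  1.68743231e+00  1.97577140e-04
  1.19187227e+00 -1.48078557e+00]
[ 0.0031 -0.0157 -0.0087]
0.1 [ 0.0031 -0.0229 -0.0093] 0.19098593171027445
0.2 [ 0.0031 -0.0301 -0.0105] 0.3819718634205489
0.3 [ 0.0031 -0.037  -0.0125] 0.5729577951308233
0.4 [ 0.003  -0.0438 -0.0151] 0.7639437268410978
0.5 [ 0.003  -0.0502 -0.0185] 0.9549296585513721
```

View pics/w5.png

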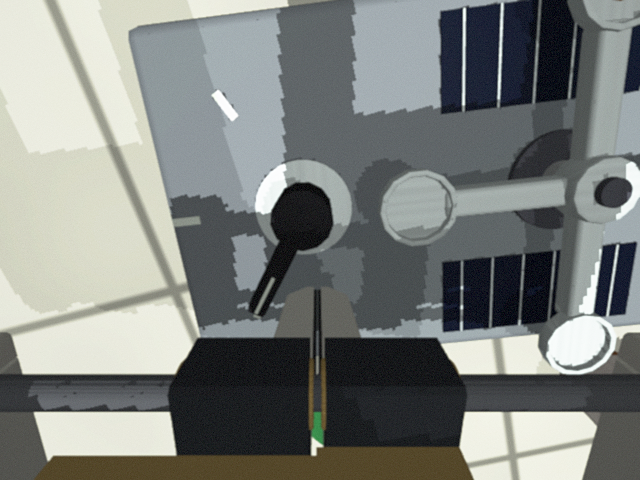

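Request:
apply_moves(series=[{"jaw":1,"linear":[0.003,-0.008,-0.0045],"roll":0},{"jaw":1,"linear":[0.003,-0.0157,-0.0087],"roll":0},{"jaw":1,"linear":[0.003,-0.0193,-0.009],"roll":0.095},{"jaw":1,"linear":[0.003,-0.0229,-0.0093],"roll":0.19},{"jaw":1,"linear":[0.003,-0.0265,-0.0099],"roll":0.285},{"jaw":1,"linear":[0.003,-0.0301,-0.0105],"roll":0.38},{"jaw":1,"linear":[0.003,-0.0335,-0.0115],"roll":0.477},{"jaw":1,"linear":[0.003,-0.037,-0.0125],"roll":0.573},{"jaw":1,"linear":[0.003,-0.0404,-0.0138],"roll":0.668},{"jaw":1,"linear":[0.003,-0.0438,-0.0151],"roll":0.764},{"jaw":1,"linear":[0.003,-0.047,-0.0168],"roll":0.86},{"jaw":1,"linear":[0.003,-0.0502,-0.0185],"roll":0.955},{"jaw":1,"linear":[0.003,-0.0502,-0.0185],"roll":0.955}])

```text
t: 11.02
tool_pos: [0.5709, -0.0776, 0.0384]
orientation: [0.598, 1.479, -0.595]
force: [1.0, 0.3, 0.8]
opening: 0.0005
```

```bash
python3 - <<'E'
from h import *
s=read_state();print(s['t'],s['tool_pos'],s['force'],s['q'][5])
shot('wrist','w6.png')
for t in np.arange(0.1,.51,.1): print(round(t,2),tool(lev(-1.19-t,.04,.017),.038),t/np.radians(30))
E
```

```text
11.025 [ 0.57089364 -0.07763761  0.03837143] [1.02436517 0.33555243 0.7726309 ] -1.0322012826992677
0.1 [ 0.0004 -0.0069 -0.0008] 0.19098593171027445
0.2 [ 0.0004 -0.014  -0.0021] 0.3819718634205489
0.3 [ 0.0004 -0.0209 -0.004 ] 0.5729577951308233
0.4 [ 0.0003 -0.0277 -0.0067] 0.7639437268410978
0.5 [ 0.0002 -0.0341 -0.01  ] 0.9549296585513721
```

View pics/w6.png

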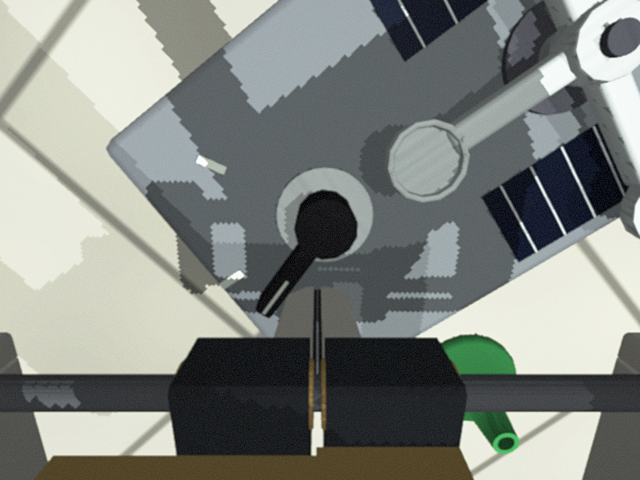

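```bash
python3 - <<'E'
from h import *
b=wray((326,224),.054)[:2];t=wray((264,313),.052)[:2]
A=lambda v:round(float(np.arctan2(v[1],v[0])),4)
print(b,t,A(t-b),np.hypot(*(t-b)))
for m in((211,164),(232,279)):
    v=wray((*m,),.026)[:2]-b;print(A(v),np.hypot(*v))
t1=wray((264,313),.052)[:2];t0=wray((308,258),.052)[:2];print('slot dir',A(t1-t0))
E
```

```text
[ 0.53972205 -0.04286157] [ 0.55144751 -0.09383273] -1.3447 0.05230243826547237
-2.7241 0.059358547300195595
-1.6801 0.06176917984648452
slot dir -1.4125
```

Request:
apply_moves(series=[{"jaw":1,"linear":[0,-0.0035,-0.0004],"roll":0.095},{"jaw":1,"linear":[0,-0.0069,-0.0008],"roll":0.19},{"jaw":1,"linear":[0,-0.0105,-0.0014],"roll":0.286},{"jaw":1,"linear":[0,-0.014,-0.0021],"roll":0.38},{"jaw":1,"linear":[0,-0.0175,-0.003],"roll":0.477},{"jaw":1,"linear":[0,-0.0209,-0.004],"roll":0.573},{"jaw":1,"linear":[0,-0.0209,-0.004],"roll":0.573},{"jaw":1,"linear":[0,-0.0209,-0.004],"roll":0.573}])

```text
t: 12.08
tool_pos: [0.5605, -0.085, 0.0383]
orientation: [0.828, 1.4, -0.823]
force: [0.4, -0.2, -0.3]
opening: 0.0004
```

```bash
python3 - <<'E'
from h import *
s=read_state();print(s['t'],s['tool_pos'],s['force'],s['q'][5])
w=shot('wrist','w7.png');cv2.imwrite('pics/crop7.png',cv2.resize(w['pixels'][90:340,150:450],None,fx=2.4,fy=2.4,interpolation=cv2.INTER_CUBIC))
E
```

```text
12.075 [ 0.56053782 -0.08502933  0.03827728] [ 0.43819307 -0.23374007 -0.31318416] -0.7514588374083073
```

View pics/crop7.png

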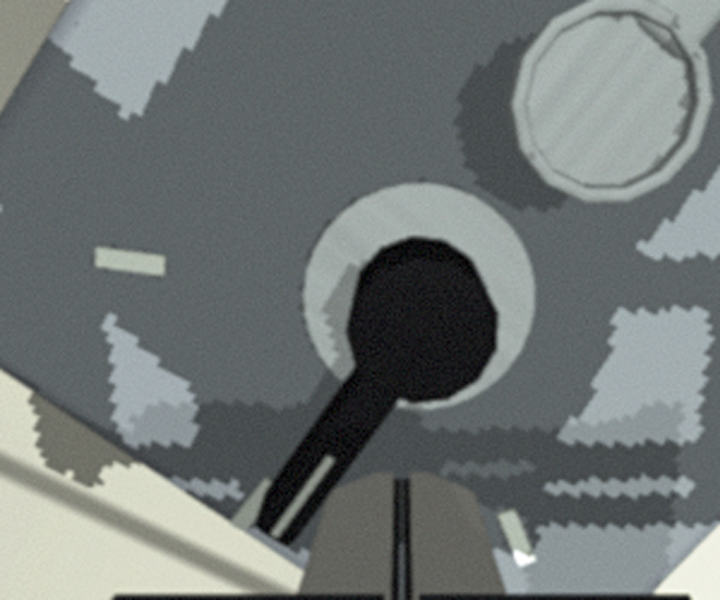

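```bash
python3 - <<'E'
from h import *
f=lambda u,v,z:wray((u/2.4+150,v/2.4+90),z)[:2]
A=lambda v:round(float(np.arctan2(v[1],v[0])),4)
b=f(422,319,.054);d=f(419,295,.028);t=f(276,532,.052);m3=f(130,261,.0262);m1=f(517,536,.0262)
v=m1-m3;print('station +y from marks',A([-v[1],v[0]]),np.hypot(*v))
print(b,d,t)
for c in(b,d,(b+d)/2):print('lever',A(t-c),np.hypot(*(t-c)),'m1',A(m1-c),'m3',A(m3-c))
# bar edges: left edge, right edge
for e in((360,362,258,520),(398,402,293,545),(333,458,276,532)):print('edge',A(f(*e[2:],.052)-f(*e[:2],.052)))
print('stationary target',1.419-np.pi)
p=read_state()['tool_pos'][:2]-KN
for q in(-.03,-.06,-.1):print(q,tool(KN+[p[0]*np.cos(q)-p[1]*np.sin(q),p[0]*np.sin(q)+p[1]*np.cos(q)]),-q/np.radians(30))
E
```

```text
station +y from marks 1.423 0.10443250497994574
[ 0.54067578 -0.04235318] [ 0.541557   -0.04361205] [ 0.53725749 -0.09400171]
lever -1.6369 0.05176151940800041 m1 -0.6855 m3 -2.721
lever -1.6559 0.050572748393141825 m1 -0.6787 m3 -2.7461
lever -1.6463 0.05116481755016035 m1 -0.6821 m3 -2.7336
edge -1.6243
edge -1.6672
edge -1.6947
stationary target -1.722592653589793
-0.03 [-0.     -0.0022 -0.0001] 0.057295779513082325
-0.06 [-0.     -0.0043 -0.0002] 0.11459155902616465
-0.1 [-0.0001 -0.0072 -0.0005] 0.19098593171027445
```

Request:
apply_moves(series=[{"jaw":1,"linear":[0,-0.0022,-0.0001],"roll":0.057},{"jaw":1,"linear":[0,-0.0043,-0.0002],"roll":0.115},{"jaw":1,"linear":[0,-0.0043,-0.0002],"roll":0.115},{"jaw":1,"linear":[0,-0.0043,-0.0002],"roll":0.115}])

```text
t: 12.62
tool_pos: [0.5582, -0.0862, 0.0383]
orientation: [0.874, 1.381, -0.868]
force: [-0.3, 1.0, 0.4]
opening: 0.0006
```

Request:
apply_moves(series=[{"jaw":1,"linear":[0,0.01,0],"roll":0},{"jaw":1,"linear":[0,0.018,0],"roll":0},{"jaw":1,"linear":[0,0.018,0],"roll":0},{"jaw":1,"linear":[-0.06,0.018,0],"roll":0},{"jaw":1,"linear":[-0.12,0.018,0],"roll":0},{"jaw":1,"linear":[-0.18,0.018,0],"roll":0},{"jaw":1,"linear":[-0.23,0.018,0],"roll":0},{"jaw":1,"linear":[-0.23,-0.06,-0.06],"roll":0},{"jaw":1,"linear":[-0.23,-0.12,-0.12],"roll":0},{"jaw":1,"linear":[-0.23,-0.18,-0.18],"roll":0},{"jaw":1,"linear":[-0.23,-0.25,-0.25],"roll":0},{"jaw":1,"linear":[-0.23,-0.25,-0.25],"roll":0},{"jaw":1,"linear":[-0.23,-0.25,-0.25],"roll":0}])

```text
t: 14.25
tool_pos: [0.3574, -0.0162, 0.1751]
orientation: [0.874, 1.379, -0.867]
force: [0.3, 0.1, -0.5]
opening: 0.0006
```

```bash
python3 - <<'E'
from h import *
s=read_state();print(s['t'],s['tool_pos'],s['force'])
c=shot('top','t3.png');w=shot('wrist','w8.png')
im=cv2.resize(c['pixels'][180:330,205:395],(570,450),interpolation=cv2.INTER_CUBIC)
cv2.imwrite('pics/fin.png',np.hstack([im,cv2.resize(w['pixels'],(230,172)) if 0 else np.vstack([cv2.resize(w['pixels'],(230,172)),np.zeros((278,230,3),np.uint8)])]))
E
```

```text
14.25 [ 0.35738336 -0.01621605  0.17511432] [ 0.30118212  0.10678486 -0.47923413]
```

View pics/fin.png

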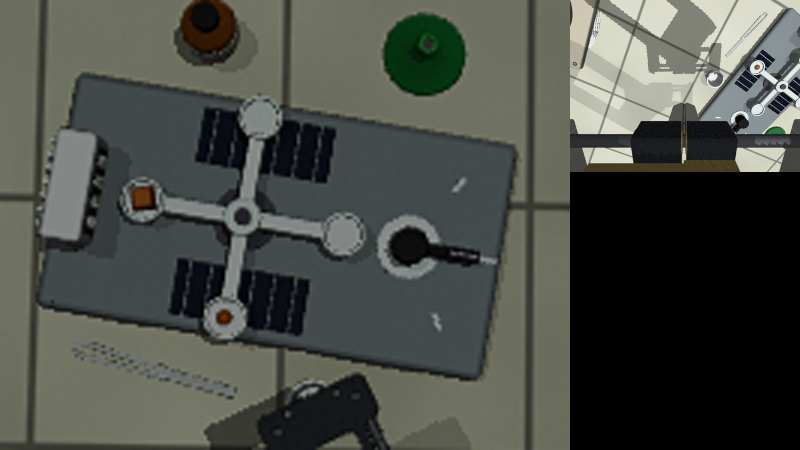

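```bash
python3 - <<'E'
from h import *
f=lambda u,v,z:ray('top',(u/3+205,v/3+180),z)[:2]
A=lambda v:round(float(np.arctan2(v[1],v[0])),4)
k,s2,cab,s3=f(142,200,.056),f(342,233,.056),f(224,318,.056),f(261,118,.056)
print('key',A(k-s2),'cab',A(cab-s3)-np.pi/2)
kn=f(409,246,.054);t=f(480,257,.052);im=cv2.imread('pics/t3.png')
print('lever',A(t-kn),'mark',A(f(489,260,.026)-kn),'edge',A(f(78,73,.026)-f(516,146,.026)),A(f(38,304,.026)-f(480,380,.026)))
# lever by dark pixel PCA
g=cv2.cvtColor(im,cv2.COLOR_BGR2GRAY)[255:272,346:365];ys,xs=np.where(g<40)
P=np.array([ray('top',(x+346,y+255),.052)[:2] for x,y in zip(xs,ys)])
print(len(P),'pca vs knob',A(P.mean(0)-kn),P.mean(0))
E
```

```text
key 1.4226 cab 1.4076036732051036
lever -1.7072 mark -1.7051 edge 1.42 1.417
93 pca vs knob -1.7194 [ 0.53550843 -0.07634918]
```

Both the keycap arm and the lever sit within about 0.015 rad of target, and the arm is clear, so I'm handing the job in.

```bash
python3 -c "
from plant import *
print(close_job())"
```

```text
the job is handed in; nothing more can be done
None
```

The job is done and handed in, at about 14 s of the 56 s allowed. No verdict is reported.

- **Turntable:** I used the shut fingertips to push the empty saucer3 arm counter-clockwise by about 2.27 rad. The last looks put the keycap arm at 1.417 to 1.423 rad; a weaker reading along the cabochon's arm gave 1.408. The lamp direction is about 1.419 rad. The keycap and cabochon still sit in their saucers.
- **Lever:** only after that, I pushed the lever clockwise from off. The final top view reads it at -1.707 to -1.719 rad, against about -1.722 for the middle direction. The mark itself reads -1.705 rad from the same picture.
- **Surroundings:** the arm withdrew upwards and was touching nothing, with the wrist force down at noise level. The bottle, funnel and tweezers look unmoved by eye. The cup is partly hidden under the gripper in the last picture, and I did not recheck the bowl or the box, which are outside that crop.
- **Disagreement:** the top and wrist cameras differed by about 3 mm in y, within their calibration error and the pixel readings. I worked from directions relative to the deck, so it does not affect the result.

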